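Half-expose the test tablet in the sample drawer

TASK

Pull the sample drawer out of the low grey cabinet to its stop, leaving the light shutter on it shut; then slide the sprung shutter sideways by its upright tab until half of the test window is uncovered, never opening it beyond three quarters. Finish while holding the shutter still at half open, fingers on the tab, with the drawer still fully out: it springs shut if let go. Do not shove or tip the vessel replicas standing around.

Things in the scene. Friction and masses are not known exactly. Their poses are not given: they have to be found in the camera images.
- cabinet: Low grey sheet-metal cabinet fixed to the table, 250 deep (x) x 300 wide (y) x 112 high, with one drawer. Origin on the table under the middle of its front face; its x axis points from the front to the back (away from the robot), y to the left seen from the robot, z up. The drawer runs out along -x. Stands at a different place and yaw each time.
- tray (a joint): How far the drawer is out, m: 0 pushed home, 0.140 at its stop; it may start a little ajar. Runs along the cabinet's -x; about 2.5 N of friction, stays where it is left. Its front panel is 15 thick, 292 wide, top edge 98 above the table. With the drawer out, the space above the shutter is open.
- handle (a point): Middle of the drawer's steel bar handle: a level round bar 10 thick, 110 long along the cabinet's y, centre 86 above the table, 45 in front of the drawer's front panel (free gap 40) and 60 in front of the cabinet's face when the drawer is home. Moves with the drawer; axes as the cabinet's.
- shutter (a joint): How far the shutter is open, m: 0 shut, 0.030 half, 0.060 fully open. A dark steel plate 62 (x) x 65 (y) x 4 on the drawer's deck, its top face 49.5 above the table, between two aluminium guide rails. Opens along the cabinet's +y (left seen from the robot) against a spring: about 2.3 N when shut, 6.8 N at half, 11.3 N fully open; springs shut when let go.
- shutter_tab: Upright aluminium block, the shutter's grip, 30 (x) x 14 (y) x 40 high, standing on the shutter plate. Origin at its centre, 69.5 above the table; axes as the cabinet's. Moves with the shutter. Shut and with the drawer home it is inside the cabinet, 76 behind its face and 10 to the right (-y) of its middle; with the drawer at its stop it stands 64 in front of that face.
- window (a point): Centre of the square-edged test window in the drawer's deck under the shutter, 50 (x) x 60 (y), 45 above the table, with a cream tablet below it. Moves with the drawer; just covered when shut. Black strokes on the deck, on the side of the drawer's front, mark shut, half (the longer one) and open; a white stroke on the plate, level with the tab, points at them.
- vase_mid (a point): Loose cream printed vase, 118 high, 62 across; point on its axis half-way up. Bystander.
- goblet_mid (a point): Loose cream printed goblet, 82 high, 72 across at the rim; point on its axis half-way up. Bystander.
- jar_mid (a point): Loose cream printed squat jar, 68 high, 72 across; point on its axis half-way up. Bystander.

How it is judged:
On the way, in this order (a step that is already met when the one before it is completed fails the run):
1. the drawer is out at its stop with the shutter still shut (value of joint tray above 0.134 m and value of joint shutter below 0.005 m), for 0.2 s.
2. the fingers hold the shutter at half open, the drawer still out (value of joint tray above 0.134 m and value of joint shutter between 0.024 and 0.036 m and contact force between the fingers and shutter_tab above 2 N), for 0.5 s.
At the end, for the whole second after the job is handed in: The drawer is out at its stop (within 6 mm), the shutter stands still at half open (30 mm, give or take 6 mm), held there by the fingers on its tab with more than 2 N (all of step 2 and velocity of joint shutter between -0.01 and 0.01 m/s); the arm keeps its last pose, push and grip.
It fails at once if the vase is shoved or tipped (moved over 20 mm or leaning over 0.3 rad) (distance of vase_mid from where it was at the start of the episode above 0.02 m or angle between vase_mid's own z axis and vertical above 0.3 rad).
It fails at once if the goblet is shoved or tipped (moved over 20 mm or leaning over 0.3 rad) (distance of goblet_mid from where it was at the start of the episode above 0.02 m or angle between goblet_mid's own z axis and vertical above 0.3 rad).
It fails at once if the jar is shoved or tipped (moved over 20 mm or leaning over 0.3 rad) (distance of jar_mid from where it was at the start of the episode above 0.02 m or angle between jar_mid's own z axis and vertical above 0.3 rad).
It fails at once if the shutter is opened beyond three quarters (45 mm) (value of joint shutter above 0.045 m).
It also fails if it takes over 42 s, if anything falls off the work surface, if the arm or the gripper's body presses on something with over 40 N, if the wrist force passes 120 N, or if a joint passes its speed limit or range.

ROBOT

A 6-joint arm with a two-finger parallel gripper is mounted at the origin on the work surface. World frame = base frame: x ahead of the robot, y to its left, z up, the work surface at z = 0. Lengths are in m, angles in rad, forces in N, time in s.
With the tool pointing down it reaches from about 0.4 to 0.925 m from the base axis. Payload 12.5 kg.
Tool frame: the origin (TCP) lies midway between the tips of the shut fingers; the grasp point (between the pads) lies 19 mm behind it; z points along the fingers, y is the direction in which the jaws open and shut (so a half turn about z gives the same grasp; the last joint's range is limited). The gripper opens to 95 mm and grips with 3 to 60 N. Pads are 20 mm wide; open, the fingers measure 119 mm over their backs; the gripper's body (75 mm by 180 mm) begins 59 mm behind the grasp point.
Start: joints at [1.088, 0.491, 1.559, -0, 1.092, -0.106], TCP at [0.23, 0.581, 0.215] pointing down, gripper open.
Joint ranges: [-3.1, 3.1], [-0.84, 2.19], [0.05, 2.79], [-1.13, 4.28], [0.06, 2.93], [-2.69, 2.69]. Speed limits (rad/s): [2.22, 2.22, 2.79, 3.14, 3.14, 3.14].

INTERFACE

Orientations are given as a unit quaternion [w, x, y, z].
In Python, from workcell import * gives the robot as it stands.
- The arm moves only by the tool step_arm, never from a script. Its argument "motion" is a list that holds one entry, the list of rows, each a list of 7 numbers: the turn, a rotation vector about the tool's x, y, z in units of 6 degrees (1.0 is 6 degrees), then the shift along the tool's x, y, z in units of 30 mm (1.0 is 30 mm), then the finger opening in mm, from 0 to 95.1. A call has exactly 8 rows; each row is the pose to reach, as a shift and turn from the pose commanded when the call began, along the tool's axes at that moment; what a row does not reach only later rows make up. A row lasts 1/10 s, in which the tool goes at most 50 mm and 8.59 degrees, less where a joint would pass 70% of its speed; a pose out of reach is approached as far as the arm can. A call with a gripper value outside its range is refused whole. The fingers move at their own pace and stop on an object; "newtons" is the grip in N (left out, the last holds). Time passes only in rows, so rows that repeat a pose let the fingers close, or fill a call up. It gives the time, the measured TCP pose, the force and the opening at its end, in the units of the state.
- observe(): the state, without advancing time (a new reading comes with each control period).
- capture(name): name is "scene" or "top" or "wrist"; returns (picture, depth): 420x560x3 uint8, blue, green, red; 420x560 float32, m along the optical axis (not along the pixel's ray), 0 where there is no reading.
- calibration(name): a dict with "fx", "fy", "cx", "cy" (pixels), "rvec" (rotation vector, rad) and "tvec" (3), from world to camera coordinates, as OpenCV has them. Camera axes: x right, y down, z forward; pixel columns grow to the right and rows downward; lengths in m; the calibration is good to about 2 mm. A picture is of the moment at which its call begins: read the wrist's pose just before it. calibration takes no time and is no camera call; for the wrist camera it gives the pose at the moment of the call.
- finish_job(): hands the job in, once; it reports no verdict.
Trained networks look in the newest picture that a camera, given by its name, has taken for a name from the list of things; names that differ only in an ending like _2 or _b are one class to them, and where a whole thing is asked for, a point or a joint stands for the part that bears it (a point fixed in the world has none). Each returns a list of dicts, best first, with "score" (0 to 1); they miss things now and then, are a little off and sometimes report something else, mostly with a low value. They report only what shows in the picture. A call takes as long as a camera call.
- search_frame(camera, query): "box" ([left, top, width, height] in pixels, round what is visible of it).
- mark_of(camera, query): "centre" ([column, row] in pixels: a listed point, or the origin of a listed thing).
The state is a dict: "time": time; "joint_positions": joint angles; "dq": joint speeds; "tau": joint torques, N m; "eef_pos": TCP position; "tcp_rot": TCP orientation; "ft_force": force on the tool from outside, world axes, zero at the start; "torque": the same for the moment, N m; "opening": finger opening in m.
Only numpy, scipy, OpenCV 4.12 (cv2) and the standard library are available. Lean on these libraries where they do the work, as an engineer would, in place of code of your own. Each camera call takes 0.05 s, during which the arm holds its last target.

## Working session

There is one attempt and no reset: what is moved stays moved. The work goes in short steps, Python scripts to look and compute and a tool call to move; the robot and the scene stay as the last step left them, time stands still between calls to the robot, and variables do not carry over. Pictures are saved under pics/ and viewed, and the job is handed in when it is done.

Besides the shell and the picture viewer there is one more tool, called after "Call:" as name(argument=value, ...) on one line, values as JSON. step_arm: Moves the arm, as the interface text tells. Its arguments: {"type":"object","properties":{"motion":{"type":"array","items":{"type":"array","items":{"type":"array","items":{"type":"number"}}}},"newtons":{"type":"number"}},"required":["motion"]}

```bash
ls; mkdir -p pics; cat > h.py <<'E'
from workcell import *
import numpy as np, cv2
from scipy.spatial.transform import Rotation as R
def cal(n):
    c=calibration(n);K=np.array([[c['fx'],0,c['cx']],[0,c['fy'],c['cy']],[0,0,1]]);return K,cv2.Rodrigues(np.array(c['rvec'],float))[0],np.array(c['tvec'],float)
def onz(n,px,z,c=None):
    K,Rm,t=c or cal(n);d=Rm.T@np.linalg.inv(K)@np.array([px[0],px[1],1.]);o=-Rm.T@t;return o+d*(z-o[2])/d[2]
def proj(n,P,c=None):
    K,Rm,t=c or cal(n);p=K@(Rm@np.array(P)+t);return p[:2]/p[2]
def tcp():
    s=observe();q=s['tcp_rot'];return np.array(s['eef_pos']),R.from_quat([q[1],q[2],q[3],q[0]])
E
python3 - <<'E'
from h import *
s=observe();print({k:np.round(v,3).tolist() for k,v in s.items()})
for n in ['top','scene']:
    p,d=capture(n);cv2.imwrite(f'pics/{n}0.png',p);np.save(f'{n}0.npy',d)
    for q in ['cabinet','handle','tray','vase_mid','goblet_mid','jar_mid','shutter_tab']:
        try:
            print(n,q,[(np.round(m['centre'],1).tolist(),round(m['score'],2)) for m in mark_of(n,q)[:2]])
        except Exception as e: print(n,q,e)
E
```

```text
pics
{'time': 0.0, 'joint_positions': [1.088, 0.492, 1.559, 0.0, 1.092, -0.106], 'dq': [0.001, -0.001, 0.001, 0.001, 0.001, -0.001], 'tau': [-0.002, -61.263, -25.818, 0.069, 0.048, -0.0], 'eef_pos': [0.23, 0.581, 0.214], 'tcp_rot': [-0.0, 0.187, 0.982, -0.001], 'ft_force': [0.121, 0.25, -0.001], 'torque': [-0.005, 0.035, -0.022], 'opening': 0.095}
top cabinet []
top handle [([275.2, 232.4], 0.67)]
top tray it knows: cabinet, goblet_mid, handle, jar_mid, shutter_tab, vase_mid, window
top vase_mid [([166.9, 249.3], 0.76)]
top goblet_mid [([380.3, 221.7], 0.6)]
top jar_mid [([394.3, 284.4], 0.69)]
top shutter_tab []
scene cabinet [([268.0, 225.6], 0.66)]
scene handle [([292.3, 189.3], 0.71)]
scene tray it knows: cabinet, goblet_mid, handle, jar_mid, shutter_tab, vase_mid, window
scene vase_mid [([387.4, 270.0], 0.67)]
scene goblet_mid [([236.9, 157.1], 0.83)]
scene jar_mid [([276.8, 141.4], 0.62)]
scene shutter_tab []
```

View pics/top0.png

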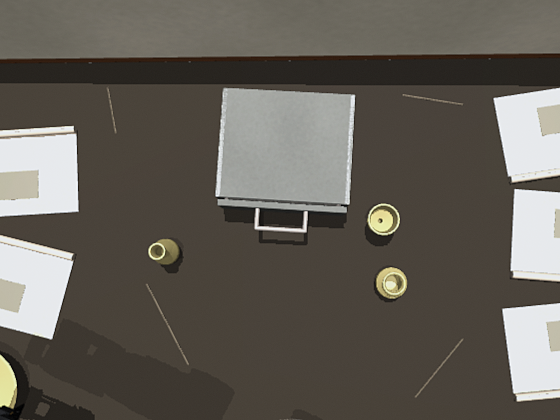

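View pics/scene0.png

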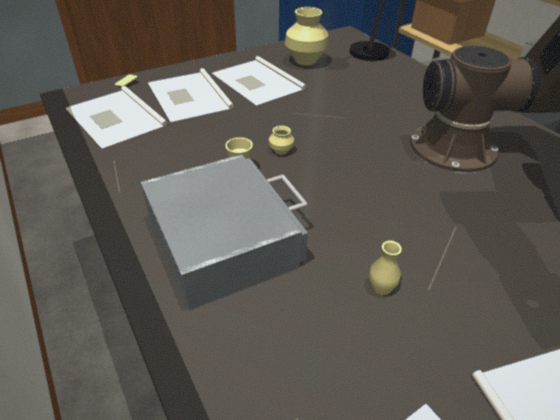

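```bash
python3 - <<'E'
from h import *
d=np.load('top0.npy');K,Rm,t=cal('top')
print('cam',-Rm.T@t)
v,u=np.mgrid[0:420,0:560]
P=np.stack([(u-K[0,2])/K[0,0]*d,(v-K[1,2])/K[1,1]*d,d],-1)
W=(P-t)@Rm
np.save('W.npy',W)
m=(abs(W[...,2]-.112)<.004)&(d>0)
n,l,st,_=cv2.connectedComponentsWithStats(m.astype(np.uint8))
i=1+np.argmax(st[1:,4]);print(st[i])
pts=W[l==i][:,:2].astype(np.float32)
r=cv2.minAreaRect(pts);print(r,cv2.boxPoints(r))
for q,px,z in [('handle',(275.2,232.4),.086),('vase',(166.9,249.3),.059),('gob',(380.3,221.7),.041),('jar',(394.3,284.4),.034)]: print(q,onz('top',px,z))
E
```

```text
cam [0.51515703 0.00206802 1.19774587]
[  216    87   140   118 13723]
((0.7623407244682312, 0.009511515498161316), (0.300347238779068, 0.25082170963287354), 86.36973571777344) [[ 0.62767285 -0.13242005]
 [ 0.87799126 -0.1483015 ]
 [ 0.8970086   0.15144308]
 [ 0.6466902   0.16732453]]
handle [0.5662204  0.03282429 0.086     ]
vase [0.52809298 0.28604058 0.059     ]
gob [ 0.5934126  -0.21308609  0.041     ]
jar [ 0.4467084  -0.24486914  0.034     ]
```

```bash
python3 - <<'E'
from h import *
W=np.load('W.npy')
a=np.deg2rad(86.3697-90);ax=np.array([np.cos(a),np.sin(a)]);ay=np.array([-np.sin(a),np.cos(a)]);o=np.array([.63718,.01745])
L=W[...,:2]-o; X=L@ax;Y=L@ay;Z=W[...,2]
m=(X<-.035)&(X>-.12)&(abs(Y)<.1)&(Z>.06)&(Z<.11)
print(m.sum(),np.percentile(Z[m],[5,50,95]))
h=np.histogram(X[m],np.arange(-.12,-.03,.004));print(*zip(np.round(h[1],3),h[0]))
b=m&(X<np.percentile(X[m],30)+.003)
print('bar Y',Y[b].min(),Y[b].max(),'X',np.median(X[b]),X[b].min())
p=(abs(Z-.098)<.004)&(X<.0)&(X>-.06)&(abs(Y)<.13)
print('panel',p.sum(),np.percentile(X[p],[1,5,50,95,99]))
for n in['vase','gob','jar']:pass
img=cv2.imread('pics/top0.png');c=cv2.resize(img[190:250,210:360],None,fx=5,fy=5);cv2.imwrite('pics/c0.png',c)
print('ax',ax,ay)
E
```

```text
318 [0.08723796 0.09115464 0.0952809 ]
(np.float64(-0.12), np.int64(0)) (np.float64(-0.116), np.int64(0)) (np.float64(-0.112), np.int64(0)) (np.float64(-0.108), np.int64(0)) (np.float64(-0.104), np.int64(0)) (np.float64(-0.1), np.int64(0)) (np.float64(-0.096), np.int64(0)) (np.float64(-0.092), np.int64(0)) (np.float64(-0.088), np.int64(0)) (np.float64(-0.084), np.int64(0)) (np.float64(-0.08), np.int64(0)) (np.float64(-0.076), np.int64(0)) (np.float64(-0.072), np.int64(0)) (np.float64(-0.068), np.int64(85)) (np.float64(-0.064), np.int64(94)) (np.float64(-0.06), np.int64(54)) (np.float64(-0.056), np.int64(14)) (np.float64(-0.052), np.int64(18)) (np.float64(-0.048), np.int64(18)) (np.float64(-0.044), np.int64(11)) (np.float64(-0.04), np.int64(17)) (np.float64(-0.036), np.int64(7))
bar Y -0.0583254423658998 0.05956623283780848 X -0.06416848763669293 -0.06761700124686301
panel 744 [-0.04144666 -0.01734876 -0.01047805 -0.00340424 -0.00259508]
ax [ 0.99799338 -0.0633183 ] [0.0633183  0.99799338]
```

View pics/c0.png

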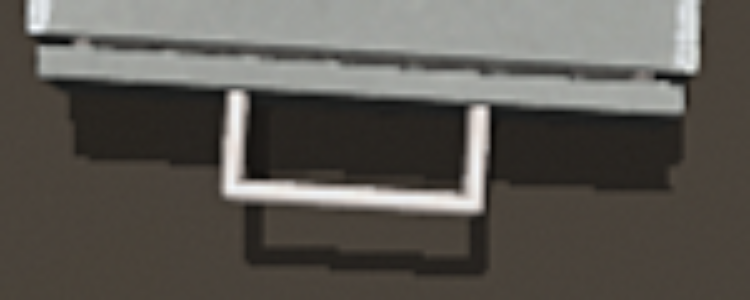

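```bash
cat >> h.py <<'E'
a_=np.deg2rad(86.3697-90);AX=np.array([np.cos(a_),np.sin(a_),0]);AY=np.array([-np.sin(a_),np.cos(a_),0]);O=np.array([.63718,.01745,0])
def C(X,Y,Z): return O+X*AX+Y*AY+np.array([0,0,Z])
def go(P,jaw):  # jaw: unit vec of tool y; P = TCP
    p,r=tcp(); z=np.array([0,0,-1.]);T=R.from_matrix(np.column_stack([np.cross(jaw,z),jaw,z]))
    print('turn/6deg',np.round((r.inv()*T).as_rotvec(degrees=True)/6,2),'shift/30mm',np.round(r.inv().apply(P-p)/.03,2),'now cab',np.round([(p-O)@AX,(p-O)@AY,p[2]],4))
E
python3 - <<'E'
from h import *
print(observe()['time'])
go(C(-.063,0,.18),AX)
E
```

```text
0.7
turn/6deg [ 0.   -0.   12.01] shift/30mm [-17.54 -13.13   1.16] now cab [-0.4421  0.5368  0.2147]
```

Call:
step_arm(motion=[[[0,0,1.3,-1.3,-1.0,0,60],[0,0,2.6,-2.6,-2.0,0,60],[0,0,3.9,-3.9,-3.0,0.2,45],[0,0,5.2,-5.2,-4.0,0.3,45],[0,0,6.5,-6.5,-5.0,0.4,45],[0,0,7.8,-7.8,-6.0,0.5,45],[0,0,9.1,-9.1,-7.0,0.6,45],[0,0,10.4,-10.4,-8.0,0.7,45]]])

```text
time: 1.5
eef_pos: [0.4325, 0.2414, 0.1938]
tcp_rot: [0.0, 0.671, 0.741, 0.0]
ft_force: [1.5, -0.5, -0.6]
opening: 0.0456
```

```bash
python3 - <<'E'
from h import *
print(observe()['opening'])
go(C(-.063,0,.15),AX)
E
```

```text
0.0456369556397192
turn/6deg [ 0.01 -0.    1.55] shift/30mm [-7.77  3.97  1.46] now cab [-0.2184  0.2106  0.1938]
```

Call:
step_arm(motion=[[[0,0,1.0,-1.3,0.6,0.1,42],[0,0,1.55,-2.6,1.3,0.3,42],[0,0,1.55,-3.9,2.0,0.6,42],[0,0,1.55,-5.2,2.7,0.9,42],[0,0,1.55,-6.5,3.3,1.2,42],[0,0,1.55,-7.77,3.97,1.46,42],[0,0,1.55,-7.77,3.97,1.46,42],[0,0,1.55,-7.77,3.97,1.46,42]]])

```text
time: 2.3
eef_pos: [0.5745, 0.0232, 0.1494]
tcp_rot: [-0.0, 0.728, 0.686, -0.0]
ft_force: [-0.1, -0.4, -0.2]
opening: 0.0421
```

```bash
python3 - <<'E'
from h import *
print(observe()['opening'],observe()['dq'])
p,d=capture('wrist');cv2.imwrite('pics/w1.png',p)
go(C(-.063,0,.068),AX)
E
```

```text
0.0420641270089159 [ 0.03510787 -0.01954298  0.0167799   0.001911    0.00104568  0.00778395]
turn/6deg [-0.01 -0.    0.05] shift/30mm [-0.09  0.01  2.72] now cab [-0.0632  0.0026  0.1497]
```

View pics/w1.png

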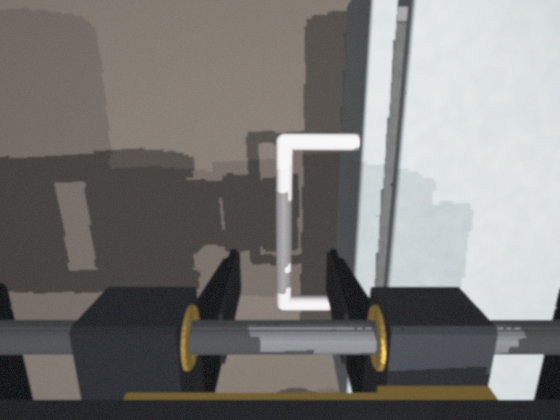

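```bash
python3 - <<'E'
from h import *
p,r=tcp();print(proj('wrist',p),proj('wrist',C(-.063,.055,.086)),proj('wrist',C(-.063,-.055,.086)),proj('wrist',C(-.063,0,.086)))
E
```

```text
[281.38993353 271.00447035] [282.49408842 147.67018568] [281.82702485 307.13666856] [282.13952025 232.4323309 ]
```

The wrist picture shows the bar at column 285, rows 142–303. It sits midway between the fingertips and matches the projected model, so I'm descending.

Call:
step_arm(motion=[[[0,0,0,-0.1,0.03,0.7,42],[0,0,0,-0.1,0.03,1.4,42],[0,0,0,-0.1,0.03,2.1,42],[0,0,0,-0.1,0.03,2.7,42],[0,0,0,-0.1,0.03,2.7,42],[0,0,0,-0.1,0.03,2.7,5],[0,0,0,-0.1,0.03,2.7,5],[0,0,0,-0.1,0.03,2.7,5]]], newtons=25)

```text
time: 3.15
eef_pos: [0.5757, 0.0211, 0.0699]
tcp_rot: [0.001, 0.727, 0.687, 0.001]
ft_force: [-0.5, 0.4, 0.7]
opening: 0.0234
```

```bash
python3 - <<'E'
from h import *
print(observe()['opening'])
go(C(-.200,0,.068),AX)
E
```

```text
0.023352586174394747
turn/6deg [ 0.02 -0.    0.06] shift/30mm [ 0.04 -4.61  0.06] now cab [-0.0616 -0.0003  0.0699]
```

Call:
step_arm(motion=[[[0,0,0,0,0,0,5],[0,0,0,0,0,0,5],[0,0,0,0,-0.3,0,5],[0,0,0,0,-0.8,0,5],[0,0,0,0,-1.4,0,5],[0,0,0,0,-2.0,0,5],[0,0,0,0,-2.6,0,5],[0,0,0,0,-3.2,0,5]]])

```text
time: 3.95
eef_pos: [0.4798, 0.0268, 0.0693]
tcp_rot: [0.001, 0.727, 0.686, 0.001]
ft_force: [4.9, 7.9, -0.2]
opening: 0.0091
```

```bash
python3 - <<'E'
from h import *
print(observe()['opening'])
go(C(-.200,0,.068),AX)
E
```

```text
0.00909501035254105
turn/6deg [ 0.03 -0.01  0.05] shift/30mm [ 0.03 -1.41  0.04] now cab [-0.1576 -0.0006  0.0693]
```

Call:
step_arm(motion=[[[0,0,0,0,-0.4,0,5],[0,0,0,0,-0.8,0,5],[0,0,0,0,-1.1,0,5],[0,0,0,0,-1.3,0,5],[0,0,0,0,-1.4,0,5],[0,0,0,0,-1.5,0,5],[0,0,0,0,-1.55,0,5],[0,0,0,0,-1.55,0,5]]])

```text
time: 4.75
eef_pos: [0.4379, 0.0294, 0.0694]
tcp_rot: [0.004, 0.727, 0.686, 0.004]
ft_force: [19.6, 12.1, -14.7]
opening: 0.0091
```

```bash
python3 - <<'E'
from h import *
print(observe()['opening'])
go(C(-.200,0,.068),AX)
p,d=capture('top');cv2.imwrite('pics/top2.png',p);np.save('top2.npy',d)
cv2.imwrite('pics/c2.png',cv2.resize(p[170:310,190:370],None,fx=4,fy=4))
print([(m['centre'],m['score']) for m in mark_of('top','shutter_tab')])
E
```

```text
0.009114849018763901
turn/6deg [ 0.1  -0.01  0.05] shift/30mm [ 0.02 -0.01  0.05] now cab [-0.1997 -0.0007  0.0694]
[]
```

View pics/c2.png

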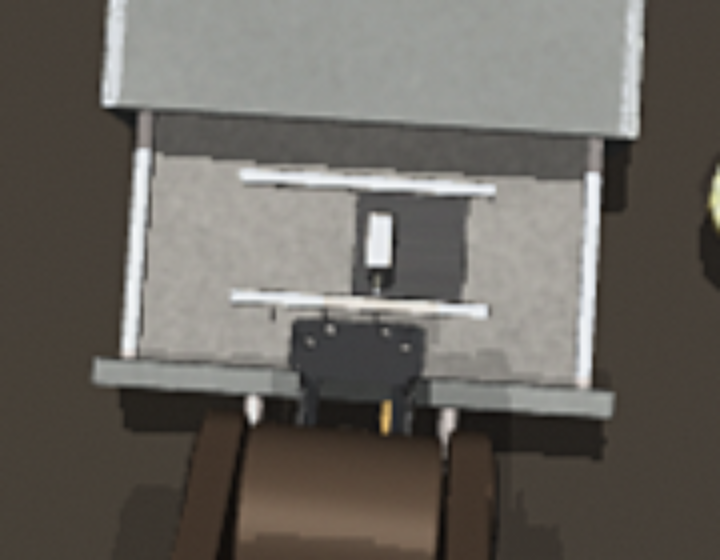

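Call:
step_arm(motion=[[[0,0,0,0,0.1,0,5],[0,0,0,0,0.13,0,42],[0,0,0,0,0.13,0,42],[0,0,0,0,0.13,0,42],[0,0,0,0,0.13,-0.6,42],[0,0,0,0,0.13,-1.5,42],[0,0,0,0,0.13,-2.7,42],[0,0,0,0,0.13,-3.6,42]]])

```text
time: 5.65
eef_pos: [0.4368, 0.0286, 0.1785]
tcp_rot: [0.0, 0.727, 0.686, 0.0]
ft_force: [0.6, -1.0, -0.3]
opening: 0.0422
```

```bash
python3 - <<'E'
from h import *
s=observe();print(s['opening'],s['ft_force'])
d=np.load('top2.npy');K,Rm,t=cal('top')
v,u=np.mgrid[0:420,0:560]
P=np.stack([(u-K[0,2])/K[0,0]*d,(v-K[1,2])/K[1,1]*d,d],-1)
L=(P-t)@Rm-O;X=L@AX;Y=L@AY;Z=L[...,2]
m=(X>-.09)&(X<-.03)&(abs(Y)<.06)&(Z>.08)&(Z<.1)
print(m.sum(),X[m].min(),X[m].max(),Y[m].min(),Y[m].max())
m=(X>-.15)&(X<-.01)&(abs(Y)<.1)&(Z>.06)&(Z<.08);print('mid',m.sum(),)
for z in np.arange(.04,.08,.004):
    m=(X>-.11)&(X<-.01)&(abs(Y)<.1)&(Z>z)&(Z<z+.004);print(round(z,3),m.sum(),np.round(np.unique(np.round(X[m],2),return_counts=True),2).tolist())
m=(abs(Z-.098)<.005)&(X<-.1)&(X>-.2)&(abs(abs(Y)-.12)<.02);print('panel X',np.percentile(X[m],[2,10,50,90,98]))
go(C(-.064,-.01,.15),-AY);go(C(-.064,-.01,.15),AY)
print(s['joint_positions'])
E
```

```text
0.042174818875373235 [ 0.59662974 -0.96848112 -0.25735767]
82 -0.0786546951141062 -0.049003466435268546 -0.017081156387244226 -0.003406754598642798
mid 12
0.04 493 [[-0.11, -0.1, -0.09, -0.08, -0.07, -0.06, -0.05, -0.04, -0.03, -0.02, -0.01], [39.0, 31.0, 46.0, 41.0, 54.0, 53.0, 53.0, 53.0, 27.0, 68.0, 28.0]]
0.044 1682 [[-0.11, -0.1, -0.09, -0.08, -0.07, -0.06, -0.05, -0.04, -0.03, -0.02, -0.01], [96.0, 116.0, 165.0, 178.0, 166.0, 163.0, 168.0, 181.0, 119.0, 215.0, 115.0]]
0.048 1028 [[-0.11, -0.1, -0.09, -0.08, -0.07, -0.06, -0.05, -0.04, -0.03, -0.02, -0.01], [40.0, 141.0, 117.0, 103.0, 92.0, 97.0, 88.0, 100.0, 154.0, 66.0, 30.0]]
0.052 277 [[-0.1, -0.09, -0.08, -0.07, -0.06, -0.05, -0.04, -0.03, -0.02, -0.01], [66.0, 35.0, 25.0, 19.0, 27.0, 18.0, 27.0, 58.0, 1.0, 1.0]]
0.056 9 [[-0.1, -0.06, -0.04, -0.03], [5.0, 1.0, 1.0, 2.0]]
0.06 0 [[], []]
0.064 0 [[], []]
0.068 1 [[-0.08], [1.0]]
0.072 0 [[], []]
0.076 2 [[-0.08, -0.05], [1.0, 1.0]]
panel X [-0.15428232 -0.15323746 -0.14693899 -0.14093106 -0.13990455]
turn/6deg [ 0.   -0.   15.05] shift/30mm [-0.31  4.56  0.95] now cab [-0.2007 -0.0015  0.1785]
turn/6deg [  0.     0.   -14.95] shift/30mm [-0.31  4.56  0.95] now cab [-0.2007 -0.0015  0.1785]
[-8.56377797e-02  2.76565966e-01  2.04104043e+00 -3.09533551e-07
  8.23426167e-01 -2.80233102e-02]
```

Call:
step_arm(motion=[[[0,0,-1.3,0,0.3,0,50],[0,0,-2.6,-0.1,0.8,0,50],[0,0,-3.9,-0.1,1.4,0,50],[0,0,-5.2,-0.2,2.0,0,50],[0,0,-6.5,-0.2,2.6,0,50],[0,0,-7.8,-0.3,3.2,0.2,50],[0,0,-9.1,-0.3,3.8,0.4,50],[0,0,-10.4,-0.31,4.3,0.7,50]]])

```text
time: 6.45
eef_pos: [0.566, 0.0118, 0.1557]
tcp_rot: [0.0, 0.264, 0.965, 0.0]
ft_force: [-0.0, 0.6, 0.5]
opening: 0.0499
```

```bash
python3 - <<'E'
from h import *
go(C(-.064,-.01,.14),AY)
E
```

```text
turn/6deg [ 0.    0.   -4.49] shift/30mm [-0.2   0.11  0.52] now cab [-0.0707 -0.0101  0.1557]
```

Call:
step_arm(motion=[[[0,0,-1.3,-0.1,0.1,0.2,50],[0,0,-2.6,-0.2,0.11,0.3,50],[0,0,-3.9,-0.2,0.11,0.5,50],[0,0,-4.5,-0.2,0.11,0.5,50],[0,0,-4.5,-0.2,0.11,0.5,50],[0,0,-4.5,-0.2,0.11,0.5,50],[0,0,-4.5,-0.2,0.11,0.5,50],[0,0,-4.5,-0.2,0.11,0.5,50]]])

```text
time: 7.25
eef_pos: [0.5721, 0.0118, 0.141]
tcp_rot: [0.0, 0.034, 0.999, 0.0]
ft_force: [-0.7, 0.2, -0.3]
opening: 0.0502
```

```bash
python3 - <<'E'
from h import *
p,d=capture('wrist');cv2.imwrite('pics/w3.png',p)
q,r=tcp();print(proj('wrist',q),proj('wrist',C(-.064,-.01,.0895)),proj('wrist',C(-.079,-.003,.0895)),proj('wrist',C(-.079,-.017,.0895)))
go(C(-.064,-.01,.056),AY)
print([(m['centre'],m['score']) for m in mark_of('wrist','shutter_tab')],proj('wrist',C(-.064,-.01,.0695)))
E
```

```text
[283.33639103 269.56092145] [282.7525159  234.78190505] [294.08483288 211.54101652] [271.10994508 211.68371368]
turn/6deg [ 0.    0.   -0.05] shift/30mm [-0.02 -0.01  2.83] now cab [-0.0646 -0.0097  0.1409]
[([287.7, 226.4], 0.71)] [282.72333257 224.5681822 ]
```

View pics/w3.png

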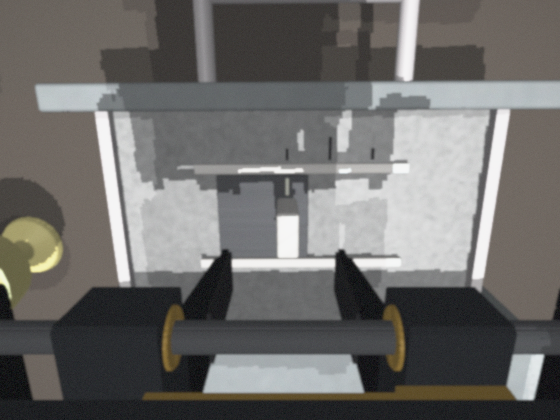

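The wrist picture shows the tab top centred at about (288, 235), between the fingertips at columns 230 and 340. The white stroke lines up with the first black stroke at column 287, so the shutter is shut. Next I descend and close on the tab.

Call:
step_arm(motion=[[[0,0,0,0,0.07,0.6,50],[0,0,0,0,0.07,1.2,50],[0,0,0,0,0.07,1.8,50],[0,0,0,0,0.07,2.4,50],[0,0,0,0,0.07,2.75,50],[0,0,0,0,0.07,2.75,50],[0,0,0,0,0.07,2.75,30],[0,0,0,0,0.07,2.75,25]]], newtons=25)

```text
time: 8.15
eef_pos: [0.5726, 0.0139, 0.0591]
tcp_rot: [0.001, 0.034, 0.999, 0.0]
ft_force: [0.1, -1.4, 0.0]
opening: 0.0389
```

Call:
step_arm(motion=[[[0,0,0,0,0,0,8],[0,0,0,0,0,0,8],[0,0,0,0,0,0,8],[0,0,0,0,0,0,8],[0,0,0,0,0,0,8],[0,0,0,0,0,0,8],[0,0,0,0,0,0,8],[0,0,0,0,0,0,8]]], newtons=25)

```text
time: 8.95
eef_pos: [0.5724, 0.0145, 0.0586]
tcp_rot: [0.0, 0.034, 0.999, 0.0]
ft_force: [0.1, 5.7, 2.3]
opening: 0.0137
```

```bash
python3 - <<'E'
from h import *
p,d=capture('wrist');cv2.imwrite('pics/w4.png',p)
s=observe();print(s['ft_force'],s['opening'])
go(C(-.064,.022,.058),AY)
E
```

```text
[-0.29484263  5.63787884  1.90590831] 0.013918669215200656
turn/6deg [ 0.01  0.   -0.04] shift/30mm [-0.01  0.97  0.02] now cab [-0.0645 -0.0071  0.0586]
```

View pics/w4.png

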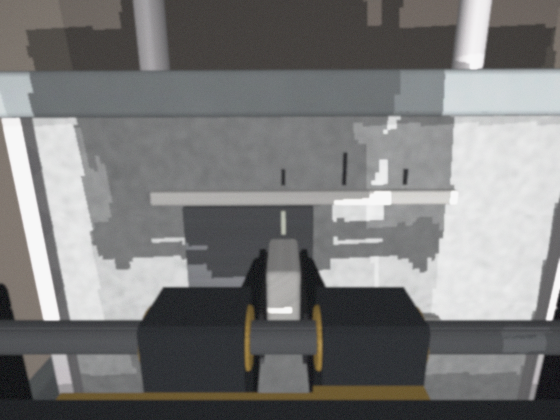

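The tab is gripped with an opening of 13.9 mm. The white stroke and the shut mark both sit at column 283, so the shutter is still shut. I'm sliding it 30 mm towards +y.

Call:
step_arm(motion=[[[0,0,0,0,0.15,0,8],[0,0,0,0,0.3,0,8],[0,0,0,0,0.5,0,8],[0,0,0,0,0.7,0,8],[0,0,0,0,0.85,0,8],[0,0,0,0,0.95,0,8],[0,0,0,0,1.0,0,8],[0,0,0,0,1.0,0,8]]], newtons=30)

```text
time: 9.8
eef_pos: [0.5742, 0.0438, 0.0586]
tcp_rot: [0.0, 0.034, 0.999, -0.0]
ft_force: [-2.4, -7.5, 5.8]
opening: 0.0139
```

```bash
python3 - <<'E'
from h import *
p,d=capture('wrist');cv2.imwrite('pics/w5.png',p)
p,d=capture('top');cv2.imwrite('pics/t5.png',cv2.resize(p[170:310,190:370],None,fx=4,fy=4));np.save('top5.npy',d)
s=observe();print(s['ft_force'],s['opening'])
go(C(-.064,.023,.058),AY)
K,Rm,t=cal('top')
v,u=np.mgrid[0:420,0:560]
P=np.stack([(u-K[0,2])/K[0,0]*d,(v-K[1,2])/K[1,1]*d,d],-1)
L=(P-t)@Rm-O;X=L@AX;Y=L@AY;Z=L[...,2]
m=(abs(Z-.098)<.005)&(X<-.1)&(X>-.2)&(abs(abs(Y)-.12)<.02);print('panel X',np.percentile(X[m],[2,10,50,90,98]))
E
```

```text
[-1.44479359 -6.04133749  5.93285713] 0.013787640317878777
turn/6deg [-0.01  0.   -0.04] shift/30mm [-0.02  0.03  0.02] now cab [-0.0645  0.0222  0.0586]
panel X [-0.15399408 -0.15314294 -0.14681631 -0.14080571 -0.13983058]
```

View pics/w5.png

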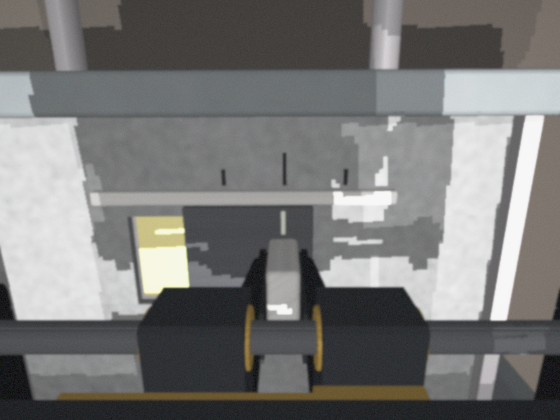

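View pics/t5.png

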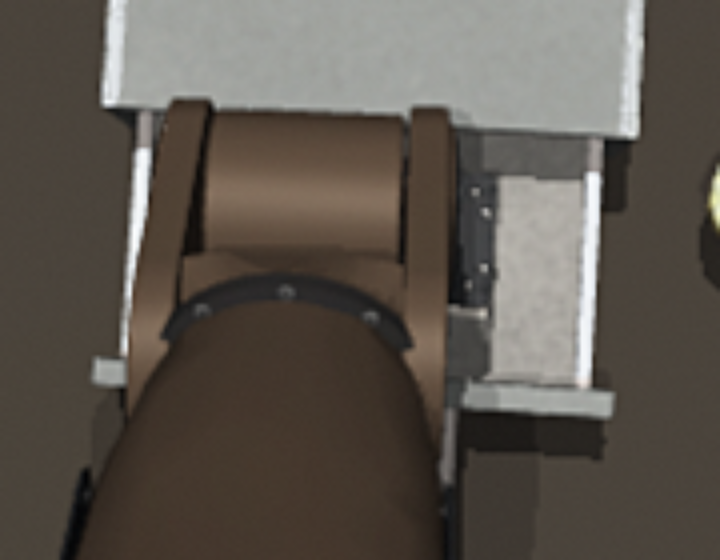

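The white stroke, at column 283, is on the long half mark at column 284, and the panel's depth reading hasn't changed. I'll hold for one more call and check it's still.

Call:
step_arm(motion=[[[0,0,0,0,0.02,0,8],[0,0,0,0,0.02,0,8],[0,0,0,0,0.02,0,8],[0,0,0,0,0.02,0,8],[0,0,0,0,0.02,0,8],[0,0,0,0,0.02,0,8],[0,0,0,0,0.02,0,8],[0,0,0,0,0.02,0,8]]])

```text
time: 10.7
eef_pos: [0.5743, 0.0442, 0.0586]
tcp_rot: [0.0, 0.034, 0.999, -0.0]
ft_force: [-2.0, -5.8, 6.0]
opening: 0.0142
```

```bash
python3 - <<'E'
from h import *
p,d=capture('wrist');cv2.imwrite('pics/w6.png',p)
s=observe();print(s['time'],s['ft_force'],s['opening'],np.abs(s['dq']).max())
go(C(-.064,.023,.058),AY)
E
```

```text
10.75 [-2.05671296 -6.37223461  6.00769362] 0.013677898223539126 0.0013723696164871688
turn/6deg [-0.01  0.   -0.04] shift/30mm [-0.02  0.01  0.02] now cab [-0.0645  0.0227  0.0586]
```

View pics/w6.png

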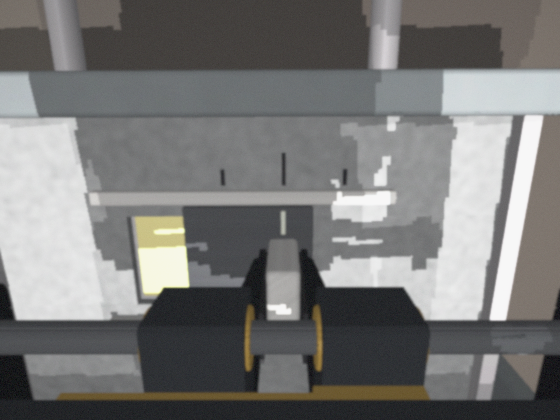

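The stroke (column 283) is still on the half mark (column 284) and the arm is at rest, so I'm handing it in.

```bash
python3 -c "
from workcell import *
print(finish_job())"
```

```text
the job is handed in; nothing more can be done
None
```

I pulled the drawer out to its stop with the shutter shut, then gripped the tab and slid the shutter to half open. The job was handed in at about 10.8 s with the fingers still holding the tab; no verdict was reported.

**Last checks:**
- **Shutter:** the white stroke on the plate lines up with the long half mark to within 1 pixel. The tool moved about 29.8 mm from the shut position. The opening was never taken beyond about half.
- **Grip:** the fingers are closed to about 13.7 mm on the 14 mm tab with the grip set to 30 N. The wrist reads about 6 N sideways, close to the 6.8 N of spring force expected at half open. The arm is at rest.
- **Drawer:** the front panel's outer face reads about 154–155 mm in front of the cabinet, where 155 mm is the stop. It had not moved after the shutter was opened.

**Disagreements:**
- The network's handle mark in the top view was about 10 mm off, so I used the depth data instead.
- The top and wrist cameras differed by about 3 mm sideways, so I centred the tab grip from the wrist picture.

I did not measure the vase, goblet and jar again at the end. The path was planned clear of them, and the wrist force showed no unexpected contact.

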